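# Load the battery pack into the tester dock and latch it

## Robot

A 6-joint arm with a two-finger parallel gripper is mounted at the origin on the work surface. World frame = base frame: x ahead of the robot, y to its left, z up, the work surface at z = 0. Lengths are in m, angles in degrees, forces in N, time in s.
With the tool pointing down it reaches from about 0.325 to 0.875 m from the base axis. Payload 4.4 kg.
Tool frame: the origin (TCP) lies between the finger pads; the fingertips stand env.finger_overhang ahead of it and the grasp point (between the pads) lies 11 mm behind it (env.finger_overhang is the distance from the TCP to the fingertips, in m); z points along the fingers, y is the line along which they close (so a half turn about z gives the same grasp; the last joint's range is limited). The gripper opens to 85 mm and grips with 20 to 120 N. Pads are 22 mm wide; open, the fingers measure 114 mm over their backs; the gripper's body (76 mm by 85 mm) begins 54 mm behind the grasp point. The pads swing forward as they close: fully open they stand 13 mm farther back than shut.
Start: joints at [65.976, 11.837, 88.321, -0, 79.842, -8.623], TCP at [0.153, 0.554, 0.239] pointing down, gripper open.
Joint ranges: [-156.59, 156.59], [-49.26, 127.26], [12.9, 141.05], [-63.56, 243.56], [4.71, 150.69], [-161.64, 161.64]. Speed limits (degrees/s): [159.86, 159.86, 180, 180, 180, 180].

## Interface

Orientations are given as [roll, pitch, yaw] about the fixed x, y, z axes, in that order (R = Rz(yaw) Ry(pitch) Rx(roll)).
In Python, from cell import env gives the robot as it stands.
- The arm moves only by the shell command python3 nudge.py 'ROWS' [FORCE]. ROWS is a JSON object whose key "motion" holds a list of rows, 1 to 5 of them, each of 7 numbers: the finger opening in m, then dx, dy, dz in m, then a rotation vector rx, ry, rz in degrees; each row is the pose to reach, as a shift and turn from the pose commanded when the command began, along the tool's axes at that moment; what a row does not reach only later rows make up. A row lasts 1/8 s, in which the tool goes at most 0.0625 m and 10.7 degrees, less where a joint would pass 70% of its speed; a pose out of reach is approached as far as the arm can. The fingers move at their own pace and stop on an object; FORCE is the grip in N (left out, the last holds). Time passes only in rows, so rows that do not move let the fingers close. It prints the time, the measured TCP pose, the force, the opening and the grip force at its end. Input that does not fit is refused with a message, and nothing moves.
- env.state(): the state, without advancing time (a new reading comes with each control period).
- env.get_image(name): name is "side" or "top" or "wrist"; returns a dict with "color" (420x560x3 uint8, red, green, blue), "camera_matrix" (3x3 intrinsics, pixels), "view" (4x4, takes a point from world to camera coordinates); the wrist camera has in their place "T_tool_cam" (4x4, takes a point from camera to tool coordinates, whose origin is the TCP and whose axes are the flange's). Camera axes: x right, y down, z forward; pixel columns grow to the right and rows downward; lengths in m; the calibration is good to about 2 mm. The wrist camera is an equidistant fisheye: a pixel r from the principal point sees the ray r / f radians off the axis. A picture is of the moment at which its call begins: read the wrist's pose just before it. There is no depth.
- env.job_done(): hands the job in; it is judged then, once.
The state is a dict: "clock": time; "joint_positions": joint angles; "joint_vel": joint speeds; "tau": joint torques, N m; "position": TCP position; "ee_rot": TCP orientation; "force": force on the tool from outside, world axes, zero at the start; "torque": the same for the moment, N m; "opening": finger opening in m; "grip_force": force on a finger pad.
Only numpy, scipy, OpenCV 4.12 (cv2) and the standard library are available. Lean on these libraries where they do the work, as an engineer would, in place of code of your own. Each camera call takes 0.05 s, during which the arm holds its last target. There are 200 camera calls.

## Task

Take the battery pack out of the white charging stand and lay it flat on the blue pad, keeper side up, then let go. Take it again by its middle, lower it into the tray of the grey tester dock with its keeper end towards the latch and let go; hook the latch's wire loop over the keeper on the pack and press the red lever down flat, past centre, so that the pack is drawn tight against the sprung contacts. Do not let the pack fall over or drop, and leave the bottle, the card terminal and the screwdriver where they are.

Things in the scene. Friction and masses are not known exactly. Their poses are not given: they have to be found in the camera images.
- pack: black battery pack, yellow band near its tail, loose box 160 (x) x 54 (y) x 46 (z) mm, 0.3 to 0.55 kg, mass centred; origin at the centre of its underside. +x to its tail, -x to its keeper end (brass contacts on that end face), z out of its top. Starts in the stand, tail up: its x axis 40 degrees above level, top face up
- keeper (a point): middle of the steel keeper tab on the pack's top, at pack (-47, 0, 52.5) mm, axes as the pack's. The tab is 5 mm thick, 26 mm wide in y, stands 15 mm above the top and leans 20 degrees towards the tail. The loop's bar belongs on its tail (+x) side, under the lean
- stand: white charging stand, fixed, 150 x 100 mm; origin at bench level; +x is the way the pack's tail rises. A trough at 40 degrees, inner width 60 mm; its floor and full-height cheeks end at pack x = +18 mm: only the tail (x 18 to 80 mm) can be gripped, across its 54 mm. Lip at the low end 30 mm high: draw the pack out along its own +x, or lift it clear
- pad: blue pad, fixed, 120 (x) x 220 (y) x 4 mm thick, origin at the centre of its underside; room for the pack along y
- dock: grey tester dock, fixed. Origin at bench level, mid-face between latch block and tray; +x from block along tray, z up. Block: x -115 to 0, 70 mm wide, 54 mm high. Tray: floor top z 8, inner width 61 mm, end wall face x 180, 38 mm high; side walls 6 mm thick: x 0 to 40 24 mm high, x 122 to 186 48 mm high (cover the tail's sides); x 40 to 122 open for fingers
- tray (a point): where the pack's underside centre goes when loaded: dock (95, 0, 8) mm, axes as the dock's; the pack's axes must lie along these axes (keeper end towards the block). Freely put down it may lie 5 mm either way in x, 3.5 mm in y; latched it is drawn to about dock x 85 to 88
- buffer (a joint): travel of the sprung brass contact plate that faces the pack's keeper end: 0 = out (face at dock x = 10 mm), up to 0.009 m pushed in towards the block; spring 5 N per mm; about 0.002 to 0.005 when latched
- lever (a joint): latch lever: 0 = flat on the block, handle to dock -x (latched); grows as the handle swings up and over towards the tray, up to 2.6 rad. Stays where it is left (0.08 N m); starts at 1.1 to 1.6. Follows the loop when the loop is pulled. Pressing it flat needs under 15 N at the handle
- lever_pivot (a point): axis of the lever: dock (-30, 0, 66) mm, axis along dock y; axes as the dock's
- lever_tip (a point): middle of the outer face of the lever's red grip (34 long x 28 wide x 12 mm thick), 60 mm along the lever from the pivot, 10 mm off its plane; point z is the face's outward normal: up when the lever is flat, towards the tray when upright; point x points from the tip to the pivot
- loop_pin (a point): pin of the loop in the lever, 18 mm from the lever pivot: with the lever flat at (-16.9, -6.2) mm in dock x, z from the pivot; turns with the lever
- loop_bar (a point): middle of the loop's hooking cross bar, 6 mm thick, 90 mm from the pin. The loop is a frame of 5 mm wire, 48 mm between wire centres. Site x points from pin to bar, y along dock y, z up when the loop lies over the tray. Hooked: bar on the tail side of the keeper, its centre 3 to 12 mm above the pack's top
- loop_grip (a point): middle of the loop's red end grip, a round-ended bar 16 mm thick, 54 mm long along dock y; 32 mm in x and 18 mm in z beyond the hooking bar in that point's axes (same axes here). The loop turns freely on its pin: it starts leaning 10 to 50 degrees back over the block, resting against a stop on the lever, and once past upright it falls over to the tray by its own weight
- bottle: white bottle with red cap, 60 mm wide, 170 mm tall, loose bystander, origin under its centre
- terminal: grey card terminal, 80 x 150 x 38 mm, loose bystander, origin under its centre
- driver: red screwdriver, 190 mm long, lying along its x, loose bystander

How it is judged:
By the outcome, as a careful person would: the job done as asked, in the order asked, and still so for the second after the job is handed in, with the robot touching nothing.
It also fails if it takes over 72 s, if anything falls off the work surface, if the arm or the gripper's body presses on something with over 40 N, if the wrist force passes 120 N, or if a joint passes its speed limit or range.

## Working session

There is one attempt and no reset: what is moved stays moved. The work goes in short steps, Python scripts to look and compute and a shell command to move; the robot and the scene stay as the last step left them, time stands still between calls to the robot, and variables do not carry over. Pictures are saved under pics/ and viewed, at most 10 in all, crops included, and the job is handed in when it is done.

```bash
ls; mkdir -p pics
python3 - <<'E'
from cell import env
import cv2,numpy as np
print(env.state(), env.finger_overhang)
ims=[]
for n in ("side","top","wrist"):
    d=env.get_image(n); cv2.imwrite(f"pics/{n}0.png",d["color"][:,:,::-1])
    print(n,d["camera_matrix"], d.get("view",d.get("T_tool_cam")))
E
```

```text
cell.py
nudge.py
pics
{'clock': 0.0, 'joint_positions': array([ 6.59735153e+01,  1.18841851e+01,  8.84065377e+01, -1.33492636e-03,
        7.98419695e+01, -8.62314851e+00]), 'joint_vel': array([-0.06237549, -0.01949014,  0.04234133,  0.02309425, -0.00386046,
       -0.00346373]), 'tau': array([-2.48933520e-04, -3.83056605e+01, -2.91589755e+01, -2.26659595e-04,
        1.05499427e-02,  2.33295879e-05]), 'position': array([0.15243536, 0.55364357, 0.23811199]), 'ee_rot': array([-1.79868611e+02, -1.85965579e-02,  1.64596879e+02]), 'force': array([-0.2014378 ,  1.02922336, -0.19518648]), 'torque': array([-0.02057998,  0.05778202,  0.02642134]), 'grip_force': 0.0, 'opening': 0.08498865359226554} 0.008
side [[446.83412322   0.         284.37443678]
 [  0.         446.83412322 216.60995629]
 [  0.           0.           1.        ]] [[ 0.80010453 -0.59968071  0.01468956 -0.48977002]
 [-0.3232866  -0.45170363 -0.83153449  0.26429211]
 [ 0.50529052  0.66056557 -0.55527886  0.98418545]
 [ 0.          0.          0.          1.        ]]
top [[438.17571821   0.         275.42590093]
 [  0.         438.17571821 210.18715219]
 [  0.           0.           1.        ]] [[-0.01731589 -0.99982853 -0.00656328  0.01494973]
 [-0.98938837  0.01808144 -0.14416561  0.60621931]
 [ 0.14425956  0.00399728 -0.98953181  1.06628276]
 [ 0.          0.          0.          1.        ]]
wrist [[325.1922621    0.         277.98415307]
 [  0.         325.1922621  207.92844498]
 [  0.           0.           1.        ]] [[ 1.20325601e-04 -9.47920192e-01 -3.18507921e-01  8.11844352e-02]
 [ 9.99999513e-01  4.26162141e-04 -8.90534076e-04  1.43914908e-03]
 [ 9.79891249e-04 -3.18507659e-01  9.47919781e-01 -1.35506815e-01]
 [ 0.00000000e+00  0.00000000e+00  0.00000000e+00  1.00000000e+00]]
```
View pics/top0.png

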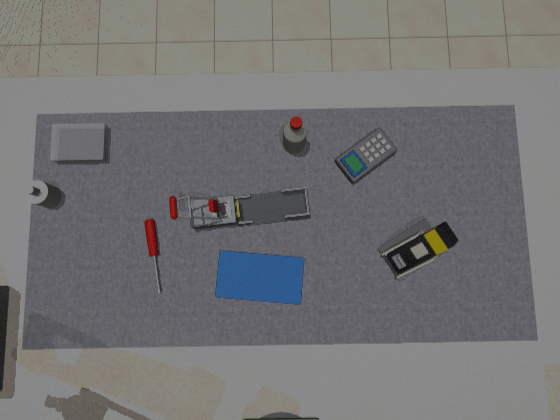

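View pics/side0.png

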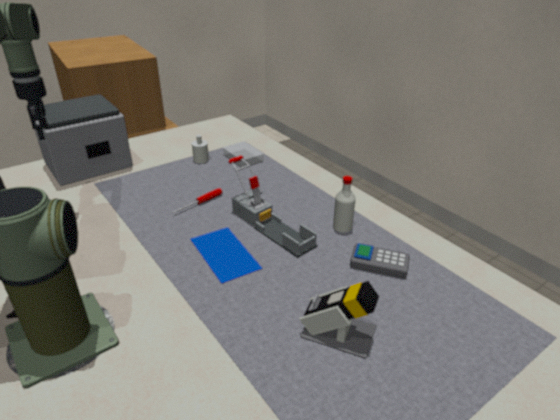

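The top view shows the dock with its block at about (215,210) and tray to (310,205), the pad centred at about (260,277), and the stand at (410,255) with the yellow tail at (437,240). The side view shows the same layout. I'll zoom in on these areas.

Run:
```python
import cv2,numpy as np
t=cv2.imread("pics/top0.png");s=cv2.imread("pics/side0.png")
def c(im,x,y,w,h): return cv2.resize(im[y:y+h,x:x+w],(400,300),interpolation=cv2.INTER_CUBIC)
m=np.vstack([np.hstack([c(t,163,160,160,120),c(t,365,205,108,81)]),np.hstack([c(s,215,150,120,90),c(s,290,270,108,81)])])
cv2.imwrite("pics/crop1.png",m)
```

View pics/crop1.png

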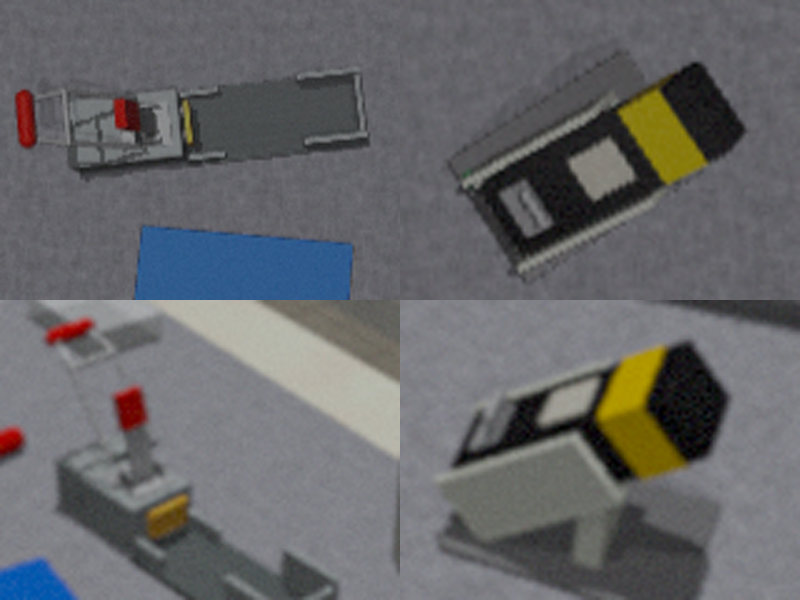

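```bash
cat > h.py <<'E'
import numpy as np, cv2
from scipy.spatial.transform import Rotation as Rot
from scipy.optimize import least_squares
from cell import env
CAM={"side":(np.array([[446.834,0,284.374],[0,446.834,216.61],[0,0,1]]),np.array([[ 0.80010453,-0.59968071,0.01468956,-0.48977002],[-0.3232866,-0.45170363,-0.83153449,0.26429211],[0.50529052,0.66056557,-0.55527886,0.98418545]])),
"top":(np.array([[438.176,0,275.426],[0,438.176,210.187],[0,0,1]]),np.array([[-0.01731589,-0.99982853,-0.00656328,0.01494973],[-0.98938837,0.01808144,-0.14416561,0.60621931],[0.14425956,0.00399728,-0.98953181,1.06628276]]))}
def proj(n,P):
    K,V=CAM[n]; q=(V[:,:3]@np.atleast_2d(P).T).T+V[:,3]; q=q@K.T; return q[:,:2]/q[:,2:]
def ray(n,uv):
    K,V=CAM[n]; d=V[:,:3].T@np.linalg.solve(K,[*uv,1]); return -V[:,:3].T@V[:,3], d/np.linalg.norm(d)
def atz(n,uv,z):
    o,d=ray(n,uv); return o+d*(z-o[2])/d[2]
# wrist: Tw = world<-cam 4x4
def Tool(s=None):
    s=s or env.state(); T=np.eye(4); T[:3,:3]=Rot.from_euler("xyz",s["ee_rot"],degrees=True).as_matrix(); T[:3,3]=s["position"]; return T
KW=(325.192,277.984,207.928)
TC=np.array([[1.20325601e-04,-9.47920192e-01,-3.18507921e-01,8.11844352e-02],[9.99999513e-01,4.26162141e-04,-8.90534076e-04,1.43914908e-03],[9.79891249e-04,-3.18507659e-01,9.47919781e-01,-1.35506815e-01],[0,0,0,1]])
def wray(Tw,uv):
    v=np.array([uv[0]-KW[1],uv[1]-KW[2]]); r=np.linalg.norm(v); th=r/KW[0]; d=np.array([*(np.sin(th)*v/max(r,1e-9)),np.cos(th)])
    return Tw[:3,3],Tw[:3,:3]@d
def watz(Tw,uv,z):
    o,d=wray(Tw,uv); return o+d*(z-o[2])/d[2]
def wproj(Tw,P):
    q=(np.atleast_2d(P)-Tw[:3,3])@Tw[:3,:3]; r=np.linalg.norm(q[:,:2],axis=1); th=np.arctan2(r,q[:,2])
    return np.c_[KW[1],KW[2]]+(KW[0]*th/np.maximum(r,1e-9))[:,None]*q[:,:2]
def tri(rays):
    A=0;b=0
    for o,d in rays: M=np.eye(3)-np.outer(d,d); A=A+M; b=b+M@o
    p=np.linalg.solve(A,b); return p,[np.linalg.norm((np.eye(3)-np.outer(d,d))@(p-o)) for o,d in rays]
def shot(name):
    T=Tool(); d=env.get_image("wrist"); cv2.imwrite(f"pics/{name}.png",d["color"][:,:,::-1]); Tw=T@TC; np.save(f"pics/{name}.npy",Tw); return Tw
def delta(pos,Rt):
    "tool-axes shift and rotvec from measured pose to target"
    T=Tool(); return T[:3,:3].T@(np.array(pos)-T[:3,3]), Rot.from_matrix(T[:3,:3].T@Rt).as_rotvec(degrees=True)
E
python3 - <<'E'
from h import *
np.set_printoptions(precision=4,suppress=True)
k=tri([ray("top",(398.75,261.2)),ray("side",(314.9,303.8))]);print("keeper",k)
l=tri([ray("top",(419.6,250.4)),ray("side",(335.9,297))]);print("label",l)
print("tail?",[atz("top",u,.14) for u in((445.5,221.7),(458.2,240.1))])
print("tray",[atz("top",u,.048) for u in((307.4,188),(310.2,215.2))])
print("blk",[atz("top",u,.054) for u in((235.8,196),(237.8,222.8),(191,198),(191,226))])
print("pad",[atz("top",u,.004) for u in((219.4,250.4),(304.2,258),(216,298),(301,304))])
E
```

```text
keeper (array([ 0.4729, -0.296 ,  0.0615]), [np.float64(0.0008697935791728991), np.float64(0.0008697935791728809)])
label (array([ 0.4961, -0.3359,  0.1002]), [np.float64(0.0003684581374176264), np.float64(0.0003684581374175734)])
tail? [array([ 0.5585, -0.3865,  0.14  ]), array([ 0.5158, -0.4123,  0.14  ])]
tray [array([ 0.6613, -0.0781,  0.048 ]), array([ 0.5914, -0.0832,  0.048 ])]
blk [array([0.6429, 0.1035, 0.054 ]), array([0.5748, 0.0988, 0.054 ]), array([0.6399, 0.2167, 0.054 ]), array([0.5688, 0.2159, 0.054 ])]
pad [array([0.5095, 0.1514, 0.004 ]), array([ 0.486 , -0.0679,  0.004 ]), array([0.3884, 0.16  , 0.004 ]), array([ 0.3697, -0.0566,  0.004 ])]
```

```bash
cat >> h.py <<'E'
def packR(psi,pitch=40):
    return Rot.from_euler("ZY",[psi,-pitch],degrees=True).as_matrix()
def toolR(Rp): return Rp@np.diag([-1,1,-1.])   # tool x=-pack x, z=-pack z
np.set_printoptions(precision=4,suppress=True)
E
python3 - <<'E'
from h import *
obs={"top":[((-47,0,61),(398.75,261.2)),((80,27,0),(445.5,221.7)),((80,-27,0),(458.2,240.1)),((80,27,46),None)],"side":[((-47,0,61),(314.9,303.8))]}
def res(p,R=0):
    r=[]
    for n,l in obs.items():
        for P,uv in l:
            if uv: r+=list((proj(n,packR(p[3])@(np.array(P)/1000)+p[:3])-uv).ravel())
    return r
s=least_squares(res,[.508,-.356,.0515,-59.5]);print(s.x,s.fun)
p=s.x;Rp=packR(p[3])
for n in("top","side"): print(n,proj(n,np.array([Rp@(np.array(P)/1000)+p[:3] for P in((80,27,46),(80,-27,46),(80,27,0),(80,-27,0))])))
T=Rp@[.036,0,.12]+p[:3];print(T)
print(delta([.42,.1,.30],toolR(packR(-60,20))),delta(T,toolR(Rp)))
E
```

```text
[  0.5102  -0.3623   0.0462 -60.2434] [ 0.731  -0.3253 -0.3238 -0.3338 -0.3025  0.629  -0.0667 -0.0664]
top [[440.2634 226.0589]
 [453.4176 246.1638]
 [445.1762 221.3662]
 [457.8975 240.729 ]]
side [[368.8095 286.1834]
 [362.0348 302.9554]
 [380.4451 302.4635]
 [374.2757 319.7924]]
[ 0.4856 -0.3193  0.1612]
(array([-0.3784, -0.3666, -0.0611]), array([  7.6778, -18.9482,  44.1531])) (array([-0.5531, -0.7531,  0.0784]), array([ 15.5378, -37.8766,  43.004 ]))
```

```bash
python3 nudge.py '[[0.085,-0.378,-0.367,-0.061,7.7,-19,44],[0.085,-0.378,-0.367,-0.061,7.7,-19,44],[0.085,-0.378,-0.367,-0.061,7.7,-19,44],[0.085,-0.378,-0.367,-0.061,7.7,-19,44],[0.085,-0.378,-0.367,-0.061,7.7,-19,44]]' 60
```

```text
refused: ROWS must be an object with the rows under "motion". Nothing was moved.
```

The call was refused and nothing moved: it wants an object with the rows under "motion". Same move again in that form.

```bash
python3 nudge.py '{"motion": [[0.085,-0.378,-0.367,-0.061,7.7,-19,44],[0.085,-0.378,-0.367,-0.061,7.7,-19,44],[0.085,-0.378,-0.367,-0.061,7.7,-19,44],[0.085,-0.378,-0.367,-0.061,7.7,-19,44],[0.085,-0.378,-0.367,-0.061,7.7,-19,44]]}' 60; python3 nudge.py '{"motion": [[0.085,-0.12,0,0,0,0,0]]}' | tail -1;  python3 - <<'E'
from h import *
p=np.array([.5102,-.3623,.056]);Rp=packR(-60)
print(Tool()[:3,3]); print(delta(Rp@[.036,0,.13]+p,toolR(Rp)))
E
```

```text
clock: 0.78
position: [0.3104, 0.2853, 0.2751]
ee_rot: [179.9, 20.1, 120.0]
force: [1.0, 1.4, 0.8]
opening: 0.0852
grip_force: 0.0
grip_force: 0.0
[0.3393 0.2341 0.2953]
(array([-0.4724, -0.1517,  0.2967]), array([ -0.0374, -19.9667,   0.2509]))
```

```bash
python3 nudge.py '{"motion": [[0.085,-0.472,-0.152,0.297,0,-20,0],[0.085,-0.472,-0.152,0.297,0,-20,0],[0.085,-0.472,-0.152,0.297,0,-20,0],[0.085,-0.472,-0.152,0.297,0,-20,0],[0.085,-0.472,-0.152,0.297,0,-20,0]]}' | head -3
python3 - <<'E'
from h import *
p=np.array([.5102,-.3623,.056]);Rp=packR(-60)
print(delta(Rp@[.036,0,.13]+p,toolR(Rp)))
E
```

```text
clock: 1.52
position: [0.4166, -0.0615, 0.2325]
ee_rot: [179.9, 40.0, 120.2]
(array([-0.1578, -0.0705,  0.2025]), array([0.2327, 0.0111, 0.115 ]))
```

```bash
python3 nudge.py '{"motion": [[0.085,-0.158,-0.07,0.2025,0,0,0],[0.085,-0.158,-0.07,0.2025,0,0,0],[0.085,-0.158,-0.07,0.2025,0,0,0],[0.085,-0.158,-0.07,0.2025,0,0,0],[0.085,-0.158,-0.07,0.2025,0,0,0]]}' | head -3; python3 nudge.py '{"motion": [[0.085,0,0,0,0,0,0],[0.085,0,0,0,0,0,0]]}' | head -3
python3 - <<'E'
from h import *
p=np.array([.5102,-.3623,.056]);Rp=packR(-60)
print(delta(Rp@[.036,0,.13]+p,toolR(Rp)))
shot("w1")
E
```

```text
clock: 2.15
position: [0.4814, -0.3159, 0.1784]
ee_rot: [180.0, 39.9, 119.8]
clock: 2.4
position: [0.482, -0.311, 0.1789]
ee_rot: [179.9, 40.0, 120.2]
(array([-0.0018, -0.0012,  0.0018]), array([ 0.1825, -0.0493,  0.142 ]))
```

View pics/w1.png

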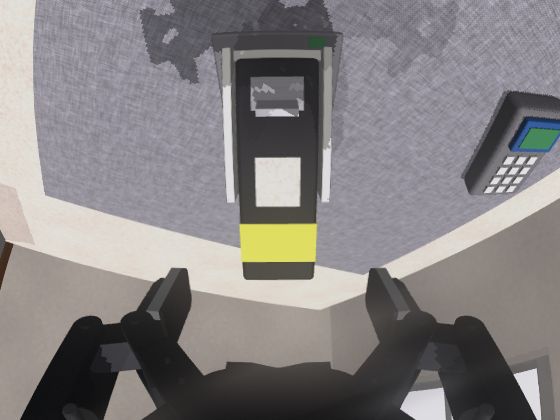

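The wrist view shows the pack's top face with keeper-end corners at (237,60) and (319,60), tail corners at (243,279) and (314,278), and the fingers on either side. I'll fit the pose from these.

Run:
```python
from h import *
Tw=np.load("pics/w1.npy")
obs=[((-80,-27,46),(237,60)),((-80,27,46),(319,60)),((80,-27,46),(243,279.5)),((80,27,46),(314,278.5))]
P=np.array([o[0] for o in obs])/1000;U=np.array([o[1] for o in obs])
f=lambda p:(wproj(Tw,P@packR(p[3],p[4]).T+p[:3])-U).ravel()
s=least_squares(f,[.51,-.362,.056,-60,40],x_scale=[.01,.01,.01,1,1]);print(s.x,s.fun)
f2=lambda p:f([*p,40]);s2=least_squares(f2,[.51,-.362,.056,-60],x_scale=[.01,.01,.01,1]);print(s2.x,s2.fun)
p=s2.x
for n in("top","side"): print(n,proj(n,np.array([packR(p[3])@(np.array(P)/1000)+p[:3] for P in((80,27,46),(80,-27,46),(80,27,0),(80,-27,0),(-47,0,61))])))
print(delta(packR(p[3])@[.037,0,.009]+p[:3],toolR(packR(p[3]))))
```

```text
[  0.5133  -0.3616   0.0617 -59.6134  41.2199] [ 0.1209  0.0071 -0.1277 -0.2157  0.5599 -0.3476 -0.5281  0.5595]
[  0.5128  -0.3608   0.062  -59.6161] [-0.3584  0.0746  0.3517 -0.1476  0.6883 -0.4423 -0.6567  0.4662]
top [[441.8652 224.1201]
 [455.4499 244.3863]
 [446.7158 219.3107]
 [459.8447 238.8166]
 [400.775  259.9019]]
side [[369.9679 279.4874]
 [363.4897 296.1484]
 [381.7012 295.8458]
 [375.8377 313.0711]
 [315.5413 297.886 ]]
(array([-0.0067,  0.0012,  0.1185]), array([-0.0298, -0.0235, -0.1257]))
```

```bash
python3 nudge.py '{"motion": [[0.085,-0.007,0.001,0.03,0,0,0],[0.085,-0.007,0.001,0.075,0,0,0],[0.085,-0.007,0.001,0.105,0,0,0],[0.085,-0.007,0.001,0.118,0,0,0],[0.085,-0.007,0.001,0.118,0,0,0]]}' 90;  python3 nudge.py '{"motion": [[0.04,0,0,0,0,0,0],[0.04,0,0,0,0,0,0],[0.04,0,0,0,0,0,0],[0.04,0,0,0,0,0,0],[0.04,0,0,0,0,0,0]]}' 90
python3 - <<'E'
from h import *
p=np.array([.5128,-.3608,.062]);print((Tool()[:3,3]-p)@packR(-59.6))
E
```

```text
clock: 3.08
position: [0.5241, -0.3812, 0.0931]
ee_rot: [180.0, 40.0, 120.2]
force: [1.3, -1.0, -1.0]
opening: 0.085
grip_force: 0.0
clock: 3.7
position: [0.5241, -0.3818, 0.095]
ee_rot: [179.9, 40.1, 120.1]
force: [-3.4, 4.0, 6.7]
opening: 0.0531
grip_force: 92.1
[ 0.0395 -0.0008  0.01  ]
```

```bash
python3 nudge.py '{"motion": [[0.04,-0.006,0,-0.007,0,0,0],[0.04,-0.019,0,-0.023,0,0,0],[0.04,-0.039,0,-0.046,0,0,0],[0.04,-0.058,0,-0.069,0,0,0],[0.04,-0.077,0,-0.092,0,0,0]]}';  python3 nudge.py '{"motion": [[0.04,0,0,0,0,0,0]]}' >/dev/null
python3 - <<'E'
from h import *
Rp=packR(-84.5,0)
pad=np.array([.438,.047,.004])
print(Tool()[:3,3],env.state()["opening"])
# carry: pack level, underside 60mm above the pad; TCP at pack (.0395,0,.010)
print(delta(pad+Rp@[.0395,0,.010]+[0,0,.06],toolR(Rp)))
E
```

```text
clock: 4.32
position: [0.5222, -0.3807, 0.2125]
ee_rot: [-180.0, 39.8, 120.1]
force: [-0.2, -0.3, -4.7]
opening: 0.053
grip_force: 94.9
[ 0.5247 -0.3825  0.2164] 0.05314757490276023
(array([ 0.3815,  0.1238, -0.1359]), array([ 8.8484, 39.5865, 23.5506]))
```

```bash
python3 nudge.py '{"motion": [[0.04,0.04,0.012,-0.05,2,8,5],[0.04,0.10,0.03,-0.08,4,17,10],[0.04,0.15,0.05,-0.1,6,26,15.5],[0.04,0.2,0.065,-0.12,7.7,34,20.5],[0.04,0.24,0.08,-0.132,8.8,39.6,23.5]]}'|head -3
python3 - <<'E'
from h import *
Rp=packR(-84.5,0)
pad=np.array([.438,.047,.004])
print(delta(pad+Rp@[.0395,0,.010]+[0,0,.05],toolR(Rp)))
E
```

```text
clock: 5.08
position: [0.4562, -0.1074, 0.1579]
ee_rot: [-179.5, -0.4, 95.5]
(array([ 0.1152, -0.0026,  0.0948]), array([-0.4552, -0.4227, -0.0376]))
```

```bash
python3 nudge.py '{"motion": [[0.04,0.05,-0.002,0.03,0,0,0],[0.04,0.1,-0.003,0.07,0,0,0],[0.04,0.115,-0.003,0.095,0,0,0],[0.04,0.115,-0.003,0.095,0,0,0],[0.04,0.115,-0.003,0.095,0,0,0]]}'
python3 - <<'E'
from h import *
s=env.state();print(s["position"],s["ee_rot"],s["force"],s["torque"])
Rp=packR(-84.5,0); T=Tool();print(Rp.T@(T[:3,:3]@[0,0,1]))
d=env.get_image("side");t=d["color"][:,:,::-1][150:330,150:330];d2=env.get_image("top")["color"][:,:,::-1][170:320,160:340]
shot("w2");w=cv2.imread("pics/w2.png")
cv2.imwrite("pics/c2.png",np.vstack([np.hstack([cv2.resize(t,(400,400)),cv2.resize(d2,(400,333))[:333] if 0 else cv2.resize(d2,(400,400))])]))
E
```

```text
clock: 5.7
position: [0.4439, 0.0042, 0.0658]
ee_rot: [-179.8, -0.1, 95.5]
force: [0.8, 0.2, -4.6]
opening: 0.0536
grip_force: 98.1
[0.4439 0.0042 0.0658] [-179.8093   -0.1399   95.5496] [ 0.7634  0.163  -4.6167] [-0.1716 -0.0462 -0.0533]
[-0.0024 -0.0033 -1.    ]
```

View pics/c2.png

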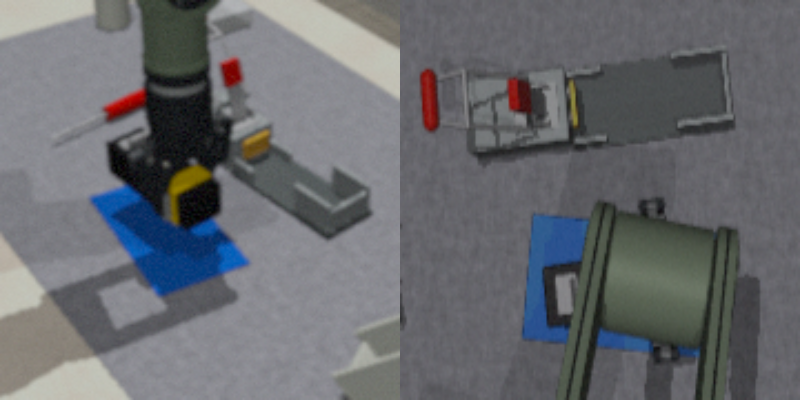

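The pack is held level over the pad, with its keeper end visible at about (565,295) in the right panel. I'll lower it.

```bash
python3 nudge.py '{"motion": [[0.04,0,0,0.025,0,0,0],[0.04,0,0,0.04,0,0,0],[0.04,0,0,0.047,0,0,0],[0.04,0,0,0.047,0,0,0]]}'|sed -n 1,4p; python3 nudge.py '{"motion": [[0.04,0,0,0.002,0,0,0],[0.04,0,0,0.004,0,0,0]]}'|sed -n 1,4p;python3 nudge.py '{"motion": [[0.04,0,0,0.002,0,0,0]]}'|sed -n 1,4p
```

```text
clock: 6.35
position: [0.4431, 0.0049, 0.0184]
ee_rot: [-179.7, -0.2, 95.5]
force: [-0.6, 0.6, -4.1]
clock: 6.6
position: [0.4439, 0.005, 0.0151]
ee_rot: [-179.9, -0.2, 95.6]
force: [-0.0, -1.0, -4.0]
clock: 6.72
position: [0.4436, 0.005, 0.0129]
ee_rot: [-179.8, -0.2, 95.6]
force: [0.9, -0.0, -4.3]
```

```bash
for i in 1 2; do python3 nudge.py '{"motion": [[0.04,0,0,0.0015,0,0,0],[0.04,0,0,0.0015,0,0,0]]}'|sed -n 2,4p;done
```

```text
position: [0.4431, 0.0051, 0.011]
ee_rot: [-179.8, -0.2, 95.6]
force: [0.6, 0.5, -4.7]
position: [0.4434, 0.0051, 0.0105]
ee_rot: [-179.8, -0.2, 95.6]
force: [-4.1, 2.2, 5.4]
```

```bash
python3 - <<'E'
from h import *
s=env.state();print(s["torque"],s["force"])
E
python3 nudge.py '{"motion": [[0.056,0,0,0,0,0,0],[0.062,0,0,0,0,0,0],[0.08,0,0,0,0,0,0],[0.085,0,0,0,0,0,0]]}' 20; python3 nudge.py '{"motion": [[0.085,0,0,-0.02,0,0,0],[0.085,0,0,-0.07,0,0,0],[0.085,0,0,-0.12,0,0,0],[0.085,0.02,0,-0.16,0,0,0],[0.085,0.02,0,-0.16,0,0,0]]}'|head -4
python3 - <<'E'
from h import *
shot("w3")
E
```

```text
[-0.3052  0.4546 -0.1266] [-4.119   2.1653  5.4095]
clock: 7.72
position: [0.4434, 0.0051, 0.0097]
ee_rot: [-179.8, -0.2, 95.6]
force: [0.2, 0.1, 0.1]
opening: 0.0852
grip_force: 0.0
clock: 8.35
position: [0.4448, 0.0248, 0.1736]
ee_rot: [179.7, -0.1, 95.6]
force: [0.3, 0.9, -0.7]
```

View pics/w3.png

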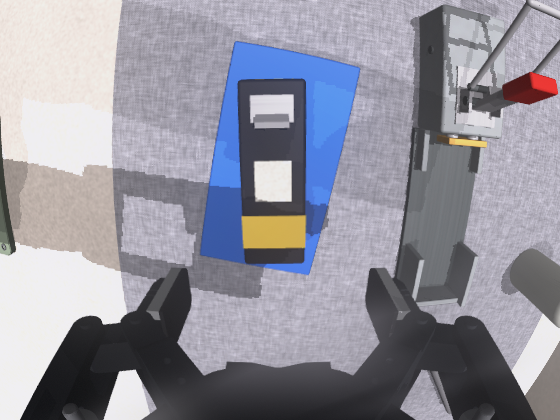

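The pack lies flat on the pad, keeper up, with top-face corners at (238,80), (305,80), (245,263) and (304,263). The pad surrounds it, rotated about 11°. Next I'll look at the dock from above.

Run:
```python
from h import *
Tw=np.load("pics/w3.npy")
obs=[((-80,-27,46),(238,80)),((-80,27,46),(305,80)),((80,-27,46),(245,263)),((80,27,46),(304,263))]
P=np.array([o[0] for o in obs])/1000;U=np.array([o[1] for o in obs])
f=lambda p:(wproj(Tw,P@packR(p[3],0).T+p[:3])-U).ravel()
s=least_squares(f,[.438,.047,.004,-84.5],x_scale=[.01,.01,.01,1]);print(s.x,s.fun)
g=lambda p:f([p[0],p[1],.004,p[2]])
s=least_squares(g,[.438,.047,-84.5],x_scale=[.01,.01,1]);print(s.x,s.fun)
print("pad",[watz(Tw,u,.004) for u in((235,42),(360,70),(308,273),(201,256))])
print(delta([.6186,.0015,.21],toolR(packR(-84.5,0))))
```

```text
[  0.4405   0.0445   0.0001 -83.736 ] [-0.3971  0.6076  0.667  -0.4239 -0.1136  0.1815 -0.1748 -0.4075]
[  0.4405   0.0451 -83.7383] [-0.9311 -0.4825  1.1643 -1.5295 -0.478   1.6132  0.2168  1.0209]
pad [array([0.3937, 0.1603, 0.004 ]), array([0.5118, 0.1469, 0.004 ]), array([ 0.4884, -0.0665,  0.004 ]), array([ 0.3723, -0.0578,  0.004 ])]
(array([-0.0401,  0.1724, -0.0388]), array([ 0.0073, -0.1367,  0.1258]))
```

```bash
python3 nudge.py '{"motion": [[0.085,-0.04,0.172,-0.039,0,0,0],[0.085,-0.04,0.172,-0.039,0,0,0],[0.085,-0.04,0.172,-0.039,0,0,0],[0.085,-0.04,0.172,-0.039,0,0,0]]}'|head -3; python3 nudge.py '{"motion": [[0.085,0,0,0,0,0,0],[0.085,0,0,0,0,0,0]]}'|head -3;python3 - <<'E'
from h import *
shot("w4")
im=cv2.imread("pics/w4.png");cv2.imwrite("pics/w4z.png",cv2.resize(im[0:300,90:490],(800,600),interpolation=cv2.INTER_CUBIC))
E
```

```text
clock: 8.9
position: [0.6197, -0.0001, 0.2055]
ee_rot: [-179.7, -0.2, 95.5]
clock: 9.15
position: [0.6152, 0.0015, 0.2065]
ee_rot: [-179.6, -0.2, 95.6]
```

View pics/w4z.png

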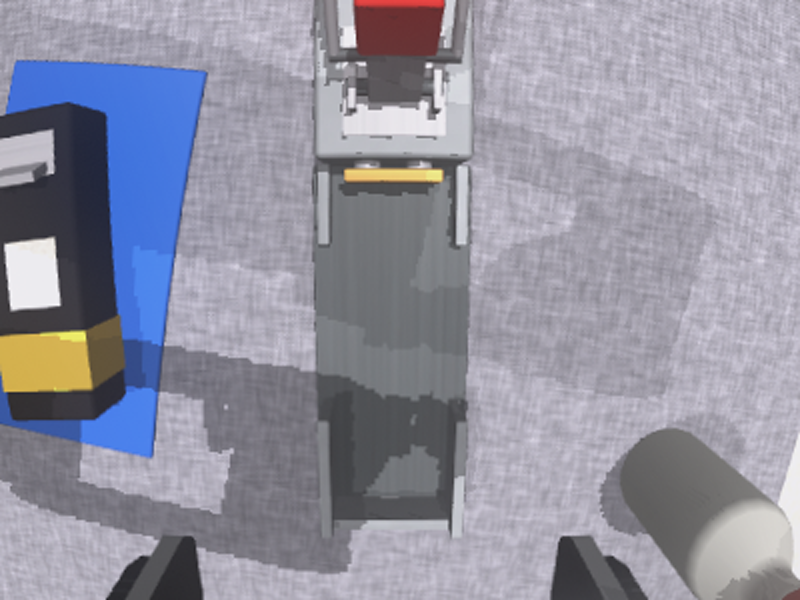

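The dock is seen squarely. In full-image pixels the block's front edge runs from (248.5,78.5) to (325,78.5), the tray's tail wall ends are at (250.5,268) and (321.5,268), and the red lever stands near upright at the top.

Run:
```python
from h import *
Tw=np.load("pics/w4.npy")
obs=[((0,-35,54),(248.5,78.5)),((0,35,54),(325,78.5)),((186,-36.5,48),(250.5,268)),((186,36.5,48),(321.5,268)),((122,-36.5,48),(248.5,210.5)),((122,36.5,48),(323.5,210.5)),((40,-36.5,24),(248.5,122.5)),((40,36.5,24),(324,122.5)),((10,-25,30),None)]
obs=[o for o in obs if o[1]]
P=np.array([o[0] for o in obs])/1000;U=np.array([o[1] for o in obs])
f=lambda p:(wproj(Tw,P@packR(p[2],0).T+[p[0],p[1],p[3]])-U).ravel()
s=least_squares(f,[.609,.1,-84.5,0],x_scale=[.01,.01,1,.01]);print(s.x);print(s.fun.reshape(-1,2))
s=least_squares(lambda p:f([*p,0]),[.609,.1,-84.5],x_scale=[.01,.01,1]);print(s.x);print(s.fun.reshape(-1,2))
d=s.x;Rd=packR(d[2],0);D=np.array([d[0],d[1],0])
print("tray",D+Rd@[.095,0,.008])
# pack seen
pk=np.array([.4405,.0451,.004]);Rp=packR(-84,0)
print("above pick",delta(pk+Rp@[.008,0,.10],toolR(Rp)))
```

```text
[  0.6129   0.1048 -84.2758  -0.0008]
[[-1.8921  0.6976]
 [ 1.7962  0.9952]
 [ 0.1259  0.2967]
 [-0.3973  0.1942]
 [-0.1459 -0.7921]
 [ 0.7119 -0.7966]
 [ 0.2372 -0.4294]
 [-0.4503 -0.2657]]
[  0.6129   0.1049 -84.2755]
[[-1.9961  0.4915]
 [ 1.9027  0.7901]
 [ 0.0492  0.5395]
 [-0.3208  0.436 ]
 [-0.2362 -0.6677]
 [ 0.8044 -0.6729]
 [ 0.1483 -0.5162]
 [-0.3606 -0.3523]]
tray [0.6224 0.0104 0.008 ]
above pick (array([ 0.052 , -0.1693,  0.1043]), array([-0.3398, -0.2292, -0.4343]))
```

```bash
python3 nudge.py '{"motion": [[0.085,0.048,-0.169,0,0,0,0],[0.085,0.048,-0.169,0.03,0,0,0],[0.085,0.048,-0.169,0.09,0,0,0],[0.085,0.048,-0.169,0.104,0,0,0],[0.085,0.048,-0.169,0.104,0,0,0]]}' 70|head -3
python3 - <<'E'
from h import *
pk=np.array([.4405,.0451,.004]);Rp=packR(-84,0)
print("pick",delta(pk+Rp@[.004,0,.014],toolR(Rp)))
E
```

```text
clock: 9.82
position: [0.4389, 0.0338, 0.1021]
ee_rot: [-179.3, -0.3, 95.6]
pick (array([0.0067, 0.0037, 0.0841]), array([-0.6675, -0.3017, -0.4052]))
```

```bash
python3 nudge.py '{"motion": [[0.085,0.006,0.002,0.03,-0.4,0,0],[0.085,0.006,0.002,0.04,-0.4,0,0],[0.085,0.006,0.002,0.04,-0.4,0,0]]}' |head -3
python3 - <<'E'
from h import *
pk=np.array([.4405,.0451,.004]);Rp=packR(-84,0)
print("pick",delta(pk+Rp@[.004,0,.014],toolR(Rp)))
E
```

```text
clock: 10.2
position: [0.446, 0.039, 0.0654]
ee_rot: [179.8, -0.2, 95.6]
pick (array([ 0.0024, -0.0051,  0.0474]), array([ 0.2191, -0.1839, -0.4343]))
```

```bash
python3 nudge.py '{"motion": [[0.085,0.002,-0.004,0.02,0,0,0],[0.085,0.002,-0.004,0.04,0,0,0],[0.085,0.002,-0.004,0.047,0,0,0],[0.085,0.002,-0.004,0.047,0,0,0]]}' |head -4
python3 - <<'E'
from h import *
pk=np.array([.4405,.0451,.004]);Rp=packR(-84,0)
print("pick",delta(pk+Rp@[.004,0,.014],toolR(Rp)))
E
python3 nudge.py '{"motion": [[0.05,0,0,0,0,0,0],[0.05,0,0,0,0,0,0],[0.05,0,0,0,0,0,0],[0.05,0,0,0,0,0,0],[0.05,0,0,0,0,0,0]]}' 70; python3 nudge.py '{"motion": [[0.05,0,0,-0.02,0,0,0],[0.05,0,0,-0.06,0,0,0],[0.05,0,0,-0.1,0,0,0],[0.05,0,0,-0.1,0,0,0]]}'
python3 - <<'E'
from h import *
shot("w5")
D=np.array([.6129,.1049,0]);Rd=packR(-84.28,0)
print(delta(D+Rd@[.099,0,.11],toolR(Rd)))
E
```

```text
clock: 10.7
position: [0.4419, 0.0408, 0.0183]
ee_rot: [179.8, -0.2, 95.6]
force: [0.1, -0.1, 0.3]
pick (array([ 0.0004, -0.0009,  0.0003]), array([ 0.2297, -0.1882, -0.4461]))
clock: 11.32
position: [0.4417, 0.0409, 0.0187]
ee_rot: [179.8, -0.2, 95.6]
force: [-1.1, -0.7, 6.1]
opening: 0.0534
grip_force: 75.4
clock: 11.82
position: [0.4435, 0.0404, 0.1204]
ee_rot: [179.4, -0.1, 95.6]
force: [0.4, -0.0, -4.7]
opening: 0.0534
grip_force: 75.5
(array([-0.0516,  0.1771,  0.0091]), array([ 0.3274, -0.1699, -0.1593]))
```

View pics/w5.png

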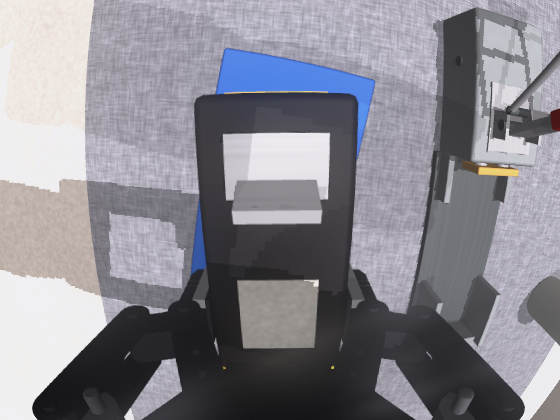

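The pack hangs straight in the grip. Its keeper-end top edge runs from (196,97) to (357,95) and the keeper tab is near (277,200).

Run:
```python
from h import *
for z in(-.032,-.030):
    print([watz(TC,u,z) for u in((196,97),(357,95),(276.5,94))])
# keeper tab top edge z 61 -> tool z -.047
print([watz(TC,u,-.047) for u in((234,204),(321,204),(232,213))])
```

```text
[array([ 0.0837, -0.0248, -0.032 ]), array([ 0.0843,  0.0265, -0.032 ]), array([ 0.0839,  0.0009, -0.032 ])]
[array([ 0.0837, -0.0253, -0.03  ]), array([ 0.0843,  0.0269, -0.03  ]), array([ 0.0839,  0.0009, -0.03  ])]
[array([ 0.0526, -0.0113, -0.047 ]), array([ 0.0526,  0.0137, -0.047 ]), array([ 0.0499, -0.012 , -0.047 ])]
```

```bash
python3 nudge.py '{"motion": [[0.05,-0.02,0.05,0,0.3,0,0],[0.05,-0.04,0.11,0,0.3,0,0],[0.05,-0.0515,0.16,0,0.3,0,0],[0.05,-0.0515,0.177,0.009,0.3,0,0],[0.05,-0.0515,0.177,0.009,0.3,0,0]]}' |head -3;python3 nudge.py '{"motion": [[0.05,0,0,0,0,0,0],[0.05,0,0,0,0,0,0],[0.05,0,0,0,0,0,0]]}' |head -3
python3 - <<'E'
from h import *
D=np.array([.6129,.1049,0]);Rd=packR(-84.28,0)
print(delta(D+Rd@[.099,0,.0227],toolR(Rd)))
E
```

```text
clock: 12.5
position: [0.62, 0.0068, 0.1044]
ee_rot: [-179.5, -0.3, 95.6]
clock: 12.88
position: [0.6215, 0.0067, 0.1094]
ee_rot: [-179.9, -0.2, 95.6]
(array([-0.0007,  0.0014,  0.0867]), array([-0.1079, -0.1969, -0.1544]))
```

```bash
python3 nudge.py '{"motion": [[0.05,-0.0005,0.0005,0.02,0,0,0],[0.05,-0.0005,0.0005,0.035,0,0,0],[0.05,-0.0005,0.0005,0.05,0,0,0],[0.05,-0.0005,0.0005,0.065,0,0,0]]}' |sed -n 1,4p; python3 nudge.py '{"motion": [[0.05,0,0,0.008,0,0,0],[0.05,0,0,0.013,0,0,0],[0.05,0,0,0.018,0,0,0]]}'|sed -n 2,4p;python3 - <<'E'
from h import *
D=np.array([.6129,.1049,0]);Rd=packR(-84.28,0)
print(delta(D+Rd@[.099,0,.0227],toolR(Rd)))
E
```

```text
clock: 13.38
position: [0.6219, 0.0064, 0.0424]
ee_rot: [-179.8, -0.2, 95.6]
force: [-0.1, -0.4, -5.4]
position: [0.623, 0.0063, 0.0263]
ee_rot: [-179.9, -0.2, 95.6]
force: [-1.3, 0.0, -4.5]
(array([ 0.0001, -0.0002,  0.0036]), array([-0.0501, -0.1858, -0.158 ]))
```

```bash
for i in 1 2; do python3 nudge.py '{"motion": [[0.05,0,0,0.0015,0,0,0],[0.05,0,0,0.0015,0,0,0]]}'|sed -n 2,4p;done
```

```text
position: [0.6226, 0.0064, 0.0249]
ee_rot: [-179.9, -0.2, 95.6]
force: [-0.6, 0.1, -5.0]
position: [0.6224, 0.0064, 0.0233]
ee_rot: [-179.9, -0.2, 95.6]
force: [0.3, 0.2, -4.5]
```

```bash
for i in 1 2; do python3 nudge.py '{"motion": [[0.05,0,0,0.001,0,0,0],[0.05,0,0,0.001,0,0,0]]}'|sed -n 2,4p;done
```

```text
position: [0.6225, 0.0064, 0.0229]
ee_rot: [-179.9, -0.2, 95.6]
force: [-3.1, 0.6, 1.4]
position: [0.6225, 0.0064, 0.0229]
ee_rot: [-179.9, -0.2, 95.6]
force: [-5.0, 1.4, 8.4]
```

```bash
python3 nudge.py '{"motion": [[0.056,0,0,0,0,0,0],[0.062,0,0,0,0,0,0],[0.08,0,0,0,0,0,0],[0.085,0,0,0,0,0,0]]}' 20|tail -2; python3 nudge.py '{"motion": [[0.085,0,0,-0.02,0,0,0],[0.085,-0.02,0,-0.07,0,0,0],[0.085,-0.04,0,-0.12,0,0,0],[0.085,-0.08,0,-0.18,0,0,0],[0.085,-0.08,0,-0.18,0,0,0]]}'|head -4
python3 - <<'E'
from h import *
D=np.array([.6129,.1049,0]);Rd=packR(-84.28,0)
for n,a,b in(("loopgrip",(173.4,207.2),(236,159.3)),("lever",(213.4,205.2),(254,182.4))):
    p,r=tri([ray("top",a),ray("side",b)]);print(n,p,r,Rd.T@(p-D))
shot("w6");im=cv2.imread("pics/w6.png")
s=env.get_image("side")["color"][:,:,::-1][140:260,200:340]
cv2.imwrite("pics/c6.png",np.hstack([im[:,100:500],cv2.resize(s,(400,420),interpolation=cv2.INTER_CUBIC)]))
E
```

```text
opening: 0.0848
grip_force: 0.0
clock: 15.88
position: [0.6343, -0.0768, 0.2088]
ee_rot: [179.4, 0.1, 95.4]
force: [1.2, -0.2, -0.3]
loopgrip [0.6004 0.2336 0.1657] [np.float64(0.0008583750858551341), np.float64(0.0008583750858550562)] [-0.1293  0.0004  0.1657]
lever [0.6098 0.1501 0.1211] [np.float64(8.415133799534875e-05), np.float64(8.415133799551305e-05)] [-0.0453  0.0014  0.1211]
```

View pics/c6.png

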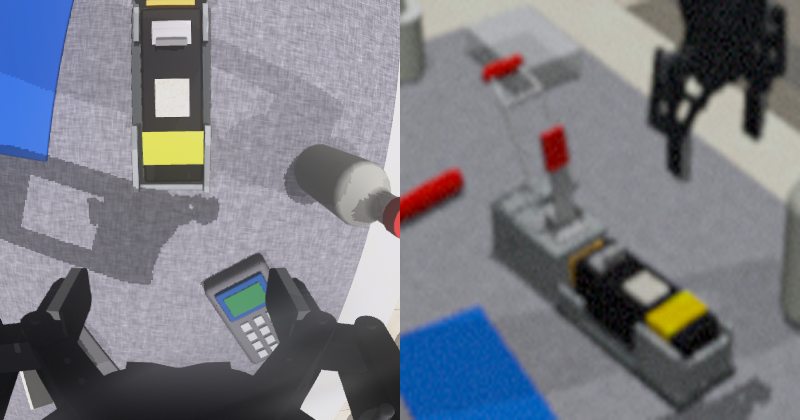

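The pack sits squarely in the tray, keeper end at the contacts. The loop leans back with its red grip near dock (-129,166) mm, and the lever is at about 1.25 rad. Next I'll move above the loop grip with the fingers closing along dock x.

```bash
cat >> h.py <<'E'
D=np.array([.6129,.1049,0]);Rd=packR(-84.28,0)
RL=np.c_[-Rd[:,1],-Rd[:,0],-Rd[:,2]]
def dock(): return Rd.T@(Tool()[:3,3]-D)
E
python3 - <<'E'
from h import *
print(delta(D+Rd@[-.129,0,.25],RL))
E
```

```text
(array([ 0.3097, -0.0019, -0.0455]), array([  0.2074,   0.0301, -90.2365]))
```

```bash
python3 nudge.py '{"motion": [[0.045,0.31,-0.002,-0.0455,0,0,-90],[0.045,0.31,-0.002,-0.0455,0,0,-90],[0.045,0.31,-0.002,-0.0455,0,0,-90],[0.045,0.31,-0.002,-0.0455,0,0,-90],[0.045,0.31,-0.002,-0.0455,0,0,-90]]}' 25 |head -3;python3 - <<'E'
from h import *
print(delta(D+Rd@[-.129,0,.25],RL))
E
```

```text
clock: 16.6
position: [0.5962, 0.2362, 0.245]
ee_rot: [-179.9, -0.4, 149.7]
(array([-0.0047, -0.0006, -0.005 ]), array([  0.0536,  -0.4324, -36.0267]))
```

```bash
python3 nudge.py '{"motion": [[0.045,0,0,0,0,0,-36],[0.045,0,0,0,0,0,-36],[0.045,0,0,0,0,0,-36],[0.045,0,0,0,0,0,-36],[0.045,0,0,0,0,0,-36]]}'|sed -n 1,5p;python3 - <<'E'
from h import *
print(delta(D+Rd@[-.129,0,.166],RL),dock())
Tw=shot("w7")
print("pred grip px",wproj(Tw,[D+Rd@np.array([-.129,y,.166]) for y in(-.027,0,.027)]))
hsv=cv2.cvtColor(cv2.imread("pics/w7.png"),cv2.COLOR_BGR2HSV)
m=((hsv[...,0]<8)|(hsv[...,0]>172))&(hsv[...,1]>150)&(hsv[...,2]>60)
n,l,st,c=cv2.connectedComponentsWithStats(m.astype(np.uint8))
print([(st[i],c[i]) for i in range(1,n) if st[i,4]>100])
E
```

```text
clock: 17.23
position: [0.5969, 0.2342, 0.2449]
ee_rot: [179.8, -0.4, -174.7]
force: [-0.2, -0.1, 0.2]
opening: 0.0449
(array([-0.0036, -0.0015,  0.0788]), array([ 0.1781, -0.3849, -0.4224])) [-0.1302 -0.0031  0.2449]
pred grip px [[273.7296 188.0694]
 [274.1605 224.9938]
 [274.5873 258.9412]]
[(array([ 352,  100,   19,   82, 1481], dtype=int32), array([360.7752, 140.7596])), (array([168, 198,  16,  31, 378], dtype=int32), array([175.3836, 213.4206])), (array([266, 205,  21,  56, 905], dtype=int32), array([275.8983, 233.6674])), (array([ 18, 338,  23,  24, 361], dtype=int32), array([ 28.9751, 349.5873]))]
```

Run:
```python
from h import *
im=cv2.imread("pics/w7.png");hsv=cv2.cvtColor(im,cv2.COLOR_BGR2HSV)
for r in range(176,272,5): print(r,[tuple(int(v) for v in hsv[r,c]) for c in (262,269,276,283,290)])
for n in("top","side"):
    d=env.get_image(n)["color"];h=cv2.cvtColor(d,cv2.COLOR_RGB2HSV)
    m=((h[...,0]<8)|(h[...,0]>172))&(h[...,1]>150)&(h[...,2]>60)
    k,l,st,c=cv2.connectedComponentsWithStats(m.astype(np.uint8));print(n,[(st[i].tolist(),c[i].round(1).tolist()) for i in range(1,k) if st[i,4]>8])
```

```text
176 [(128, 11, 93), (131, 17, 162), (128, 17, 169), (128, 18, 155), (128, 17, 168)]
181 [(128, 11, 94), (130, 19, 165), (130, 17, 175), (126, 16, 162), (130, 17, 177)]
186 [(120, 11, 97), (130, 19, 164), (128, 17, 161), (128, 17, 167), (133, 18, 170)]
191 [(128, 11, 97), (178, 99, 98), (178, 135, 106), (167, 37, 123), (132, 17, 152)]
196 [(143, 10, 104), (179, 142, 115), (179, 146, 124), (178, 137, 110), (131, 17, 164)]
201 [(138, 11, 112), (179, 145, 121), (179, 151, 135), (179, 141, 116), (130, 18, 167)]
206 [(120, 8, 159), (0, 151, 135), (179, 150, 133), (179, 152, 134), (129, 15, 166)]
211 [(120, 10, 159), (0, 155, 143), (0, 160, 159), (179, 150, 134), (132, 16, 157)]
216 [(125, 10, 150), (179, 155, 143), (179, 160, 159), (179, 150, 134), (134, 17, 161)]
221 [(134, 17, 170), (179, 155, 143), (179, 159, 160), (179, 150, 134), (132, 16, 155)]
226 [(130, 19, 164), (179, 153, 143), (0, 159, 160), (179, 150, 134), (134, 19, 151)]
231 [(134, 18, 156), (0, 152, 143), (179, 160, 159), (179, 149, 135), (131, 17, 161)]
236 [(135, 16, 160), (179, 151, 142), (0, 156, 160), (0, 172, 200), (13
[... 202 characters left out ...]
9, 166, 177), (0, 169, 228), (0, 166, 183), (133, 19, 165)]
256 [(129, 17, 191), (0, 161, 169), (0, 171, 213), (179, 166, 177), (131, 17, 162)]
261 [(131, 19, 187), (128, 18, 158), (178, 120, 155), (133, 19, 164), (132, 16, 160)]
266 [(133, 19, 190), (132, 16, 161), (131, 18, 157), (130, 19, 158), (131, 18, 154)]
271 [(129, 18, 188), (130, 18, 174), (131, 16, 172), (131, 17, 169), (130, 18, 170)]
top [([290, 117, 12, 11, 104], [295.8, 122.0]), ([209, 199, 9, 12, 82], [212.5, 204.9]), ([170, 204, 7, 15, 82], [173.0, 211.0])]
side [([230, 156, 12, 7, 43], [235.5, 159.1]), ([250, 177, 9, 12, 77], [253.8, 182.4]), ([343, 176, 9, 8, 59], [347.1, 179.3]), ([197, 189, 25, 15, 156], [209.1, 195.5])]
```

```bash
python3 nudge.py '{"motion": [[0.045,-0.0035,0,0.03,0,-0.4,-0.4],[0.045,-0.0035,0,0.06,0,-0.4,-0.4],[0.045,-0.0035,0,0.077,0,-0.4,-0.4],[0.045,-0.0035,0,0.077,0,-0.4,-0.4]]}'|sed -n 1,4p;python3 nudge.py '{"motion": [[0.01,0,0,0,0,0,0],[0.01,0,0,0,0,0,0],[0.01,0,0,0,0,0,0],[0.01,0,0,0,0,0,0]]}' 25;python3 - <<'E'
from h import *
print(dock())
E
```

```text
clock: 17.88
position: [0.6007, 0.2339, 0.1684]
ee_rot: [179.8, 0.1, -174.3]
force: [-0.4, -0.1, 0.1]
clock: 18.38
position: [0.603, 0.2347, 0.1718]
ee_rot: [179.7, 0.5, -174.3]
force: [1.8, 1.6, 3.0]
opening: 0.0149
grip_force: 26.5
[-0.1302  0.0031  0.1718]
```

```bash
python3 nudge.py '{"motion": [[0.01,0,-0.013,-0.010,0,0,0],[0.01,0,-0.027,-0.020,0,0,0],[0.01,0,-0.047,-0.029,0,0,0],[0.01,0,-0.068,-0.034,0,0,0],[0.01,0,-0.089,-0.036,0,0,0]]}' 25;python3 - <<'E'
from h import *
print(dock())
E
```

```text
clock: 19.0
position: [0.6118, 0.1458, 0.21]
ee_rot: [179.8, 0.6, -174.3]
force: [0.3, -0.2, 4.6]
opening: 0.0112
grip_force: 22.8
[-0.0408  0.003   0.21  ]
```

```bash
python3 nudge.py '{"motion": [[0.018,0,0,0.004,0,0,0],[0.02,0,0,0.010,0,0,0],[0.01,0,0,0.011,0,0,0],[0.01,0,0,0.011,0,0,0],[0.01,0,0,0.011,0,0,0]]}' 20;python3 - <<'E'
from h import *
print(dock())
h=cv2.cvtColor(env.get_image("side")["color"],cv2.COLOR_RGB2HSV)
m=((h[...,0]<8)|(h[...,0]>172))&(h[...,1]>150)&(h[...,2]>60)
k,l,st,c=cv2.connectedComponentsWithStats(m.astype(np.uint8));print([(st[i].tolist(),c[i].round(1).tolist()) for i in range(1,k) if st[i,4]>4])
print(proj("side",np.array([D+Rd@np.array(q) for q in((-.041,0,.203),(-.041,-.024,.203),(-.045,0,.121))])))
E
```

```text
clock: 19.62
position: [0.6096, 0.1459, 0.1935]
ee_rot: [179.8, 0.1, -174.3]
force: [-0.9, -0.2, -3.9]
opening: 0.0149
grip_force: 19.7
[-0.0411  0.0008  0.1935]
[([247, 158, 6, 6, 28], [249.8, 160.9]), ([343, 176, 9, 8, 61], [347.1, 179.4]), ([244, 178, 5, 9, 24], [246.5, 181.1]), ([250, 179, 5, 8, 19], [251.7, 183.3]), ([197, 189, 25, 15, 156], [209.2, 195.4])]
[[253.8765 158.049 ]
 [247.2879 160.5325]
 [253.6615 182.6321]]
```

```bash
python3 nudge.py '{"motion": [[0.01,0,-0.023,0.001,0,0,0],[0.01,0,-0.046,0.006,0,0,0],[0.01,0,-0.068,0.014,0,0,0],[0.01,0,-0.088,0.026,0,0,0],[0.01,0,-0.105,0.041,0,0,0]]}' 20;python3 - <<'E'
from h import *
print(dock())
E
```

```text
clock: 20.3
position: [0.6202, 0.0398, 0.1528]
ee_rot: [179.7, 0.1, -174.4]
force: [-4.4, 4.8, -2.0]
opening: 0.0154
grip_force: 19.5
[0.0655 0.0008 0.1528]
```

```bash
python3 nudge.py '{"motion": [[0.01,0,-0.015,0.017,0,0,0],[0.01,0,-0.0265,0.037,0,0,0],[0.01,0,-0.031,0.053,0,0,0],[0.01,0,-0.0325,0.062,0,0,0],[0.01,0,-0.0335,0.070,0,0,0]]}' 20|tail -3;python3 nudge.py '{"motion": [[0.01,0,0,0.006,0,0,0],[0.01,0,0,0.012,0,0,0],[0.01,0,0,0.012,0,0,0]]}';python3 - <<'E'
from h import *
print(dock())
h=cv2.cvtColor(env.get_image("side")["color"],cv2.COLOR_RGB2HSV)
m=((h[...,0]<8)|(h[...,0]>172))&(h[...,1]>150)&(h[...,2]>60)
k,l,st,c=cv2.connectedComponentsWithStats(m.astype(np.uint8));print([(st[i].tolist(),c[i].round(1).tolist()) for i in range(1,k) if st[i,4]>4])
q=lambda th:(-.030+.06*-np.cos(th)+.004*np.sin(th),0,.066+.06*np.sin(th)+.004*np.cos(th))
for th in(1.25,1.8,2,2.2,2.4):print(th,proj("side",D+Rd@np.array(q(th))))
print(proj("side",np.array([D+Rd@np.array(v) for v in((.098,0,.079),(.098,-.024,.079))])))
E
```

```text
force: [-5.5, 2.2, 2.1]
opening: 0.0147
grip_force: 19.5
clock: 21.3
position: [0.6241, 0.0069, 0.0734]
ee_rot: [179.8, 0.1, -174.4]
force: [-9.4, 3.1, 8.0]
opening: 0.0144
grip_force: 21.4
[0.0987 0.0014 0.0734]
[([343, 176, 9, 8, 59], [347.1, 179.3]), ([197, 189, 25, 15, 157], [209.2, 195.4]), ([261, 191, 12, 8, 39], [266.9, 194.3]), ([278, 217, 8, 8, 42], [282.0, 220.7])]
1.25 [[253.6096 181.6712]]
1.8 [[260.7258 186.0179]]
2 [[263.2065 188.8362]]
2.2 [[265.4533 192.1491]]
2.4 [[267.3653 195.8123]]
[[286.2038 214.4691]
 [279.8871 217.6012]]
```

Run:
```python
from h import *
shot("w8");im=cv2.imread("pics/w8.png")
s=env.get_image("side")["color"][:,:,::-1][170:255,225:320]
cv2.imwrite("pics/c8.png",np.hstack([cv2.resize(im[120:330,170:370],(400,420)),cv2.resize(s,(400,420),interpolation=cv2.INTER_CUBIC)]))
```

```text
(no output)
```

View pics/c8.png

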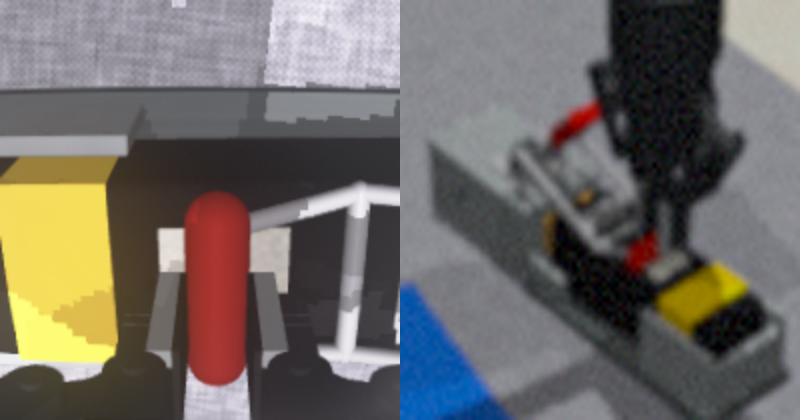

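The grip is held between the fingers at about (277,265) in the wrist image. The hooking bar crosses at column 346 over the pack, beyond the keeper, and the lever is tipped towards the tray.

Run:
```python
from h import *
Tw=np.load("pics/w8.npy")
for z in(.06,.066,.072):
    print(z,[Rd.T@(watz(Tw,u,z)-D) for u in((346,218),(344,293),(346,255))])
print("grip",[Rd.T@(watz(Tw,u,.08)-D) for u in((277.5,216),(277.5,312))])
# keeper tab: bright pixels further right
im=cv2.imread("pics/w8.png");print(im[255,330:480:4].mean(1).astype(int), [ (wproj(Tw,D+Rd@np.array(v))).round(0).tolist() for v in((.048,0,.062),(.051,0,.069))])
```

```text
0.06 [array([ 0.0636, -0.0245,  0.06  ]), array([0.0609, 0.0199, 0.06  ]), array([ 0.062 , -0.0039,  0.06  ])]
0.066 [array([ 0.065 , -0.0267,  0.066 ]), array([0.0624, 0.0158, 0.066 ]), array([ 0.0634, -0.007 ,  0.066 ])]
0.072 [array([ 0.0663, -0.029 ,  0.072 ]), array([0.0639, 0.0118, 0.072 ]), array([ 0.0649, -0.0101,  0.072 ])]
grip [array([ 0.0975, -0.033 ,  0.08  ]), array([0.0976, 0.017 , 0.08  ])]
[ 51  52  52 121 155 142  54  57  57  59 112 153 153 219 240 238 155 158
 157 155  64  65  65  64  90 143 141  90  90 110 139 143 143 143 158 158
 158 158] [[[372.0, 263.0]], [[370.0, 269.0]]]
```

```bash
python3 nudge.py '{"motion": [[0.02,0,0,0,0,0,0],[0.03,0,0,-0.001,0,0,0],[0.035,0,0,-0.01,0,0,0],[0.035,0,0,-0.04,0,0,0],[0.02,0,0,-0.09,0,0,0]]}' 20|sed -n 1,5p;python3 nudge.py '{"motion": [[0.0,0,0,-0.03,0,0,0],[0,0,0,-0.03,0,0,0]]}'|sed -n 2,5p;python3 - <<'E'
from h import *
Tw=shot("w9");print(dock())
im=cv2.imread("pics/w9.png");h=cv2.cvtColor(im,cv2.COLOR_BGR2HSV)
m=((h[...,0]<8)|(h[...,0]>172))&(h[...,1]>135)&(h[...,2]>60)
k,l,st,c=cv2.connectedComponentsWithStats(m.astype(np.uint8));print([(st[i].tolist(),c[i].round(1).tolist()) for i in range(1,k) if st[i,4]>60])
P=lambda *v:wproj(Tw,D+Rd@np.array(v)).round(0).tolist()
print("grip",P(.097,-.027,.068),P(.097,.027,.068),"bar",P(.061,0,.057),"tab",P(.048,0,.062))
for th in(2.0,2.2,2.4,2.6):
    print(th,[P(-.03-L*np.cos(th)+n*np.sin(th),0,.066+L*np.sin(th)+n*np.cos(th)) for L,n in((43,10),(60,10),(77,10),(77,-2),(43,-2)) for L,n in[(L/1000,n/1000)]])
E
```

```text
clock: 22.08
position: [0.6233, 0.0076, 0.1607]
ee_rot: [179.8, 0.1, -174.3]
force: [0.1, -0.6, 0.6]
opening: 0.0205
position: [0.6274, 0.0071, 0.1964]
ee_rot: [179.9, 0.8, -174.3]
force: [-0.0, -0.7, -0.6]
opening: 0.0
[0.0984 0.003  0.1936]
[([528, 112, 22, 76, 1229], [538.4, 148.5]), ([269, 160, 18, 61, 988], [277.9, 189.7]), ([374, 188, 33, 43, 988], [389.6, 209.4])]
grip [[279.0, 161.0]] [[279.0, 222.0]] bar [[319.0, 189.0]] tab [[335.0, 190.0]]
2.0 [[[406.0, 205.0]], [[404.0, 212.0]], [[403.0, 219.0]], [[420.0, 222.0]], [[420.0, 207.0]]]
2.2 [[[396.0, 202.0]], [[389.0, 208.0]], [[382.0, 215.0]], [[398.0, 218.0]], [[410.0, 205.0]]]
2.4 [[[387.0, 200.0]], [[377.0, 204.0]], [[365.0, 209.0]], [[379.0, 213.0]], [[400.0, 203.0]]]
2.6 [[[380.0, 197.0]], [[366.0, 200.0]], [[351.0, 203.0]], [[362.0, 208.0]], [[391.0, 200.0]]]
```

```bash
python3 nudge.py '{"motion": [[0,0.003,0.03,0.03,0,-0.4,0],[0,0.003,0.048,0.06,0,-0.4,0],[0,0.003,0.048,0.078,0,-0.4,0],[0,0.003,0.048,0.078,0,-0.4,0],[0,0.003,0.048,0.078,0,-0.4,0]]}' 20|sed -n 1,5p;python3 - <<'E'
from h import *
print(dock())
E
```

```text
clock: 23.0
position: [0.6179, 0.0546, 0.1144]
ee_rot: [179.8, 0.8, -174.4]
force: [1.1, 0.6, -0.2]
opening: 0.0004
[ 0.0506 -0.      0.1144]
```

Now push the lever over to upright.

```bash
python3 nudge.py '{"motion": [[0,0,0.012,-0.001,0,0,0],[0,0,0.024,-0.003,0,0,0],[0,0,0.035,-0.005,0,0,0],[0,0,0.046,-0.008,0,0,0],[0,0,0.056,-0.011,0,0,0]]}'|sed -n 1,4p;python3 nudge.py '{"motion": [[0,0,0.008,-0.003,0,0,0],[0,0,0.016,-0.006,0,0,0]]}'|sed -n 1,4p;python3 - <<'E'
from h import *
print(dock())
Tw=shot("w10");im=cv2.imread("pics/w10.png");h=cv2.cvtColor(im,cv2.COLOR_BGR2HSV)
m=((h[...,0]<8)|(h[...,0]>172))&(h[...,1]>135)&(h[...,2]>60)
k,l,st,c=cv2.connectedComponentsWithStats(m.astype(np.uint8));print([(st[i].tolist(),c[i].round(1).tolist()) for i in range(1,k) if st[i,4]>60])
P=lambda *v:wproj(Tw,D+Rd@np.array(v)).round(0).tolist()
for th in(1.1,1.3,1.5,1.7): print(th,P(-.03-.06*np.cos(th)+.004*np.sin(th),0,.066+.06*np.sin(th)+.004*np.cos(th)))
for x in(.08,.085,.09): print("grip",x,P(x,-.027,.068),P(x,.027,.068))
E
```

```text
clock: 23.62
position: [0.6143, 0.1103, 0.1292]
ee_rot: [179.9, 1.1, -174.4]
force: [0.8, -1.4, 1.3]
clock: 23.88
position: [0.6089, 0.1278, 0.1302]
ee_rot: [179.8, 0.6, -174.3]
force: [1.1, -2.7, -1.7]
[-0.0231 -0.0017  0.1302]
[([484, 108, 28, 103, 2168], [498.2, 158.9]), ([115, 192, 28, 71, 1288], [128.7, 226.7]), ([295, 240, 43, 72, 1449], [318.8, 278.6])]
1.1 [[335.0, 271.0]]
1.3 [[313.0, 275.0]]
1.5 [[290.0, 277.0]]
1.7 [[266.0, 275.0]]
grip 0.08 [[124.0, 193.0]] [[136.0, 263.0]]
grip 0.085 [[118.0, 193.0]] [[130.0, 263.0]]
grip 0.09 [[112.0, 193.0]] [[125.0, 262.0]]
```

```bash
python3 nudge.py '{"motion": [[0,0,0.008,0,0,0,0],[0,0,0.015,0.002,0,0,0],[0,0,0.021,0.005,0,0,0],[0,0,0.027,0.008,0,0,0]]}'|sed -n 1,4p;python3 nudge.py '{"motion": [[0,0,0.004,0.003,0,0,0],[0,0,0.008,0.007,0,0,0],[0,0,0.012,0.012,0,0,0]]}'|sed -n 1,4p;python3 - <<'E'
from h import *
print(dock())
Tw=shot("w11");im=cv2.imread("pics/w11.png");h=cv2.cvtColor(im,cv2.COLOR_BGR2HSV)
m=((h[...,0]<8)|(h[...,0]>172))&(h[...,1]>135)&(h[...,2]>60)
k,l,st,c=cv2.connectedComponentsWithStats(m.astype(np.uint8));print([(st[i].tolist(),c[i].round(1).tolist()) for i in range(1,k) if st[i,4]>60])
P=lambda *v:wproj(Tw,D+Rd@np.array(v)).round(0).tolist()
for th in(.3,.5,.7,.9): print(th,P(-.03-.06*np.cos(th)+.004*np.sin(th),0,.066+.06*np.sin(th)+.004*np.cos(th)))
for x in(.07,.08): print("grip",x,P(x,-.027,.068),P(x,.027,.068))
E
```

```text
clock: 24.42
position: [0.6067, 0.1544, 0.1228]
ee_rot: [179.8, 0.6, -174.3]
force: [-1.4, -3.8, 2.0]
clock: 24.8
position: [0.6069, 0.1668, 0.1114]
ee_rot: [179.7, 0.8, -174.3]
force: [0.5, 0.9, 2.9]
[-0.0622  0.0002  0.1114]
[([462, 101, 30, 116, 2763], [476.7, 157.9]), ([56, 202, 33, 75, 1467], [71.7, 238.0]), ([278, 236, 68, 69, 2553], [316.3, 266.6])]
0.3 [[319.0, 255.0]]
0.5 [[311.0, 264.0]]
0.7 [[298.0, 274.0]]
0.9 [[279.0, 282.0]]
grip 0.07 [[75.0, 199.0]] [[91.0, 271.0]]
grip 0.08 [[64.0, 199.0]] [[81.0, 270.0]]
```

Run:
```python
from h import *
Tw=np.load("pics/w11.npy");P=lambda *v:wproj(Tw,D+Rd@np.array(v)).round(1).ravel().tolist()
for z in(.07,.075,.08,.085,.092):
  for x in(.072,.076,.08): print(z,x,P(x,-.027,z),P(x,.027,z))
```

```text
0.07 0.072 [71.4, 199.8] [87.9, 271.9]
0.07 0.076 [66.8, 199.9] [83.5, 271.5]
0.07 0.08 [62.4, 200.0] [79.2, 271.1]
0.075 0.072 [67.3, 202.3] [84.7, 275.4]
0.075 0.076 [62.7, 202.3] [80.3, 274.9]
0.075 0.08 [58.3, 202.4] [75.9, 274.5]
0.08 0.072 [63.1, 204.8] [81.3, 278.9]
0.08 0.076 [58.5, 204.8] [76.9, 278.5]
0.08 0.08 [54.0, 204.9] [72.5, 278.0]
0.085 0.072 [58.8, 207.4] [77.9, 282.6]
0.085 0.076 [54.2, 207.4] [73.4, 282.1]
0.085 0.08 [49.7, 207.4] [69.0, 281.6]
0.092 0.072 [52.5, 211.2] [73.0, 288.0]
0.092 0.076 [47.9, 211.2] [68.4, 287.4]
0.092 0.08 [43.3, 211.2] [64.0, 286.9]
```

```bash
python3 nudge.py '{"motion": [[0,0,0.005,0.006,0,0,0],[0,0,0.010,0.012,0,0,0],[0,0,0.016,0.018,0,0,0],[0,0,0.021,0.023,0,0,0]]}'|sed -n 1,4p;python3 nudge.py '{"motion": [[0,0,0.002,0.003,0,0,0],[0,0,0.003,0.006,0,0,0]]}'|sed -n 1,4p;python3 - <<'E'
from h import *
print(dock())
E
```

```text
clock: 25.35
position: [0.6035, 0.1874, 0.0869]
ee_rot: [179.8, 0.6, -174.3]
force: [0.0, -0.5, 0.6]
clock: 25.6
position: [0.6037, 0.1895, 0.0837]
ee_rot: [179.9, 0.6, -174.3]
force: [-8.2, -3.8, 18.7]
[-0.0851 -0.0007  0.0837]
```

```bash
python3 nudge.py '{"motion": [[0,0,0,0.001,0,0,0],[0,0,0,0.001,0,0,0]]}'|sed -n 2,4p;python3 nudge.py '{"motion": [[0,0,0,-0.01,0,0,0],[0,0,0,-0.04,0,0,0],[0,0,0,-0.09,0,0,0],[0,0,-0.03,-0.14,0,0,0],[0,0,-0.03,-0.14,0,0,0]]}'|sed -n 1,4p;python3 nudge.py '{"motion": [[0,0,0,0,0,0,0],[0,0,0,0,0,0,0]]}'|sed -n 2,4p
python3 - <<'E'
from h import *
Tw=shot("w12");im=cv2.imread("pics/w12.png");h=cv2.cvtColor(im,cv2.COLOR_BGR2HSV)
m=((h[...,0]<8)|(h[...,0]>172))&(h[...,1]>135)&(h[...,2]>60)
k,l,st,c=cv2.connectedComponentsWithStats(m.astype(np.uint8));print([(st[i].tolist(),c[i].round(1).tolist()) for i in range(1,k) if st[i,4]>60])
P=lambda *v:wproj(Tw,D+Rd@np.array(v)).round(1).ravel().tolist()
for th in(0,.2): print(th,[P(-.03-L*np.cos(th)+.01*np.sin(th),y,.066+L*np.sin(th)+.01*np.cos(th)) for L,y in((.043,-.014),(.077,.014))])
for z in(.07,.078,.09): print("grip",z,P(.075,-.027,z),P(.075,.027,z))
# tail end of the pack / yellow band in wrist view
y=(abs(h[...,0].astype(int)-27)<6)&(h[...,1]>120)&(h[...,2]>100)
k,l,st,c=cv2.connectedComponentsWithStats(y.astype(np.uint8));print("yel",[(st[i].tolist(),c[i].round(1).tolist()) for i in range(1,k) if st[i,4]>60])
# bystanders in top view
t=cv2.imread("pics/top0.png").astype(int);n=env.get_image("top")["color"][:,:,::-1].astype(int)
for nm,(a,b,c_,d) in dict(bottle=(112,158,278,312),term=(125,185,330,400),driver=(215,295,140,168)).items(): print(nm,abs(t[a:b,c_:d]-n[a:b,c_:d]).mean())
E
```

```text
position: [0.6037, 0.1895, 0.0838]
ee_rot: [179.9, 0.6, -174.3]
force: [-6.8, -3.2, 13.9]
clock: 26.48
position: [0.6096, 0.1584, 0.2278]
ee_rot: [179.8, 1.4, -174.4]
force: [0.2, 0.7, 0.0]
position: [0.6041, 0.1597, 0.2187]
ee_rot: [179.8, 0.5, -174.3]
force: [-0.2, -0.5, -0.9]
[([419, 103, 21, 84, 1524], [429.3, 144.8]), ([130, 170, 20, 54, 748], [139.6, 196.5]), ([298, 182, 38, 29, 1031], [316.6, 196.2]), ([51, 361, 24, 26, 388], [62.4, 372.6])]
0 [[296.0, 182.0], [332.5, 211.9]]
0.2 [[293.2, 184.5], [331.2, 217.7]]
grip 0.07 [138.3, 168.9] [144.9, 222.2]
grip 0.078 [134.9, 170.8] [142.0, 225.2]
grip 0.09 [129.6, 173.8] [137.3, 229.9]
yel [([85, 161, 34, 56, 1230], [100.1, 190.3])]
bottle 6.256393861892583
term 6.887301587301588
driver 22.342113095238094
```

```bash
python3 nudge.py '{"motion": [[0,0.06,-0.06,-0.04,0,0,0],[0,0.12,-0.12,-0.06,0,0,0],[0,0.17,-0.17,-0.06,0,0,0],[0,0.2,-0.2,-0.06,0,0,0],[0,0.2,-0.2,-0.06,0,0,0]]}'|sed -n 1,2p
python3 - <<'E'
from h import *
for n in("top","side"):
    d=env.get_image(n)["color"];h=cv2.cvtColor(d,cv2.COLOR_RGB2HSV);o=cv2.cvtColor(cv2.imread(f"pics/{n}0.png"),cv2.COLOR_BGR2HSV)
    for nm,hh in(("old",o),("new",h)):
        m=((hh[...,0]<8)|(hh[...,0]>172))&(hh[...,1]>150)&(hh[...,2]>60)
        k,l,st,c=cv2.connectedComponentsWithStats(m.astype(np.uint8));print(n,nm,[(c[i].round(1).tolist(),int(st[i,4])) for i in range(1,k) if st[i,4]>20])
    y=(abs(h[...,0].astype(int)-27)<6)&(h[...,1]>140)&(h[...,2]>90)
    k,l,st,c=cv2.connectedComponentsWithStats(y.astype(np.uint8));print("yel",[(st[i].tolist(),c[i].round(1).tolist()) for i in range(1,k) if st[i,4]>20])
a=D+Rd@np.array([-.09,0,.072]);print("exp lever",[proj(n,a) for n in("top","side")],"exp driver same")
Tw=np.load("pics/w12.npy");im=cv2.imread("pics/w12.png")
for px in(.086,.088,.09,.095): print(px,wproj(Tw,[D+Rd@np.array([px+.080,0,.054])]).round(1))
print(im[190,60:135:2].tolist())
E
```

```text
clock: 27.45
position: [0.4236, -0.0607, 0.2773]
top old [([295.7, 122.0], 104), ([172.8, 207.0], 140), ([213.0, 205.5], 91), ([151.0, 236.7], 335)]
top new [([295.7, 122.0], 104), ([264.0, 203.6], 106), ([197.4, 211.3], 142), ([151.0, 236.8], 334)]
yel [([281, 191, 14, 23, 235], [287.4, 202.0])]
side old [([235.2, 159.0], 50), ([253.7, 182.3], 78), ([347.1, 179.3], 59), ([209.0, 195.5], 160)]
side new [([347.1, 179.3], 59), ([209.2, 195.5], 158), ([244.0, 191.4], 48), ([279.9, 213.1], 70)]
yel [([284, 222, 21, 13, 159], [293.6, 228.0])]
exp lever [array([[198.3871, 210.9291]]), array([[244.7715, 191.1015]])] exp driver same
0.086 [[ 75.5 193. ]]
0.088 [[ 74.1 193. ]]
0.09 [[ 72.8 193. ]]
0.095 [[ 69.4 193.1]]
[[185, 172, 176], [177, 165, 169], [187, 175, 178], [190, 178, 181], [199, 187, 189], [183, 171, 175], [194, 189, 188], [164, 160, 159], [74, 75, 75], [58, 60, 62], [59, 61, 64], [58, 61, 63], [59, 62, 64], [60, 63, 66], [88, 203, 205], [98, 235, 236], [99, 235, 236], [98, 234, 236], [98, 235, 236], [98, 235, 236], [98, 235, 236], [98, 235, 236], [98, 234, 236], [98, 235, 236], [98, 235, 236], [99, 235, 236], [59, 64, 68], [59, 63, 68], [60, 65, 70], [59, 64, 69], [60, 64, 69], [238, 234, 236], [238, 234, 236], [237, 234, 236], [238, 234, 236], [233, 230, 233], [60, 66, 207], [64, 70, 228]]
```

```bash
python3 -c "
from cell import env
print(env.job_done())"
```

```text
the job is handed in; nothing more can be done
None
```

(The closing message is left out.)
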